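# Close and pin the instrument case

## Robot

A 7-joint arm with a two-finger parallel gripper is mounted at the origin on the work surface. World frame = base frame: x ahead of the robot, y to its left, z up, the work surface at z = 0. Lengths are in m, angles in rad, forces in N, time in s.
With the tool pointing down it reaches from about 0.4 to 0.85 m from the base axis. Payload 4.5 kg.
Tool frame: the origin (TCP) lies on the centre line of the jaws, within the pads' length; the fingertips stand 22 mm ahead of it and the grasp point (between the pads) lies 3 mm ahead of it; z points along the fingers, y is the direction in which the jaws open and shut (so a half turn about z gives the same grasp; the last joint's range is limited). The gripper opens to 85 mm and grips with 20 to 120 N. Pads are 22 mm wide; open, the fingers measure 114 mm over their backs; the gripper's body (76 mm by 85 mm) begins 54 mm behind the grasp point. The pads swing forward as they close: fully open they stand 13 mm farther back than shut.
Start: joints at [-1.157, 0.689, -0.195, 1.565, 0.157, 0.902, -0.215], TCP at [0.232, 0.58, 0.253] pointing down, gripper open.
Joint ranges: [-3.01, 3.01], [-0.46, 2.08], [-1.47, 1.51], [0.13, 2.56], [-1, 4.14], [0.04, 2.09], [-2.66, 2.66]. Speed limits (rad/s): [2.57, 2.57, 3.14, 3.14, 3.14, 3.14, 3.14].

## Interface

Orientations are given as a rotation vector (axis times angle).
In Python, from workcell import manip gives the robot as it stands.
- The arm moves only by the tool apply_moves, never from a script. Its argument "series" is a list of rows, each an object of numbers: "claw": the closure, from -1 (fully open) to 1 (shut); "dx", "dy", "dz": the shift along the tool's x, y, z in mm; "twist": the turn about the tool's z in rad. A call has 1 to 5 rows; each row shifts and turns the commanded pose from where the row before left it, along the tool's axes as they then stand; what a row does not reach is not made up. A row lasts 1/8 s, in which the tool goes at most 62.5 mm and 10.7 degrees, less where a joint would pass 70% of its speed; a pose out of reach is approached as far as the arm can. A call is refused whole if a number of a shift passes 62.5 or a number of a turn 0.188, either way. A call with a gripper value outside its range is refused whole. The fingers move at their own pace and stop on an object; "squeeze" is the grip in N (left out, the last holds). Time passes only in rows, so rows that do not move let the fingers close. It gives the time, the measured TCP pose, the force and the opening at its end, in the units of the state.
- manip.read_state(): the state, without advancing time (a new reading comes with each control period).
- manip.camera(name): name is "side" or "top"; returns the picture (420x560x3 uint8, red, green, blue); there is no depth.
- manip.camera_info(name): a dict with "intrinsics" (3x3 intrinsics, pixels), "xyz" and "rotation" of the camera in the world. Camera axes: x right, y up, looking along -z (the intrinsics and any distortion apply to the point x, -y, -z); pixel columns grow to the right and rows downward; lengths in m; the calibration is good to about 2 mm. A picture is of the moment at which its call begins. camera_info takes no time and is no camera call.
- manip.sign_off(): hands the job in, once; it reports no verdict.
Trained networks look in the newest picture that a camera, given by its name, has taken for a name from the list of things; names that differ only in an ending like _2 or _b are one class to them, and where a whole thing is asked for, a point or a joint stands for the part that bears it (a point fixed in the world has none). Each returns a list of dicts, best first, with "p" (0 to 1); they miss things now and then, are a little off and sometimes report something else, mostly with a low value. They report only what shows in the picture. A call takes as long as a camera call. They do not tell look-alikes from the thing itself.
- manip.silhouettes(label, camera): "mask" (420x560 bool, what is visible of it) and "extent" ([left, top, right, bottom] in pixels, round what is visible of it).
- manip.place_of(label, camera): "location" ([column, row] in pixels: a listed point, or the origin of a listed thing).
The state is a dict: "t": time; "joint_positions": joint angles; "qvel": joint speeds; "effort": joint torques, N m; "eef_pos": TCP position; "tcp_rot": TCP orientation; "wrist_force": force on the tool from outside, world axes, zero at the start; "ft_torque": the same for the moment, N m; "finger_gap": opening from 0.0 (shut) to 1.0 (fully open).
Only numpy, scipy, OpenCV 4.12 (cv2) and the standard library are available. Lean on these libraries where they do the work, as an engineer would, in place of code of your own. Each camera call takes 0.05 s, during which the arm holds its last target. There are 200 camera calls.

## Task

Swing the lid of the open instrument case down onto its rubber seal, then take the red-handled locking pin out of its white stand and push it from above through the lined-up holes of the two lugs at the front of the case until its collar bears on the lid's lug. Keep pressing down on the pin so that the springy seal is squeezed and the lid is fully shut, and finish like that, still holding and pressing the pin. Leave the bowl, the bottle and the jar where they are.

Things in the scene. Friction and masses are not known exactly. Their poses are not given: they have to be found in the camera images.
- case: Fixed aluminium case, lower half: open box 200 (x) x 220 (y) x 60 mm high. Origin: centre of its underside, z up; -x side is the front, roughly towards the robot. Hinge line along y at x = +100, z = 60 mm. A steel lug 50 x 50 x 8 mm sticks out of the middle of the front rim, top at z = 60 mm, with a vertical 14 mm through hole at x = -128, y = 0. A rubber seal on the front rim stands 8 mm proud.
- lid: The hinged lid: an upside-down aluminium tray 200 x 220 x 25 mm, 0.3 kg, with two blue stripes on its outer face and a lug at its free edge. Origin on the hinge line, at the middle of the case's far rim; axes those of the case when shut, turning with the lid.
- lid_angle (a joint): Lid angle (rad): 0 shut, grows as it opens up and away from the robot, stop at 1.5. Stiff hinge: it stays put, or sinks slowly below 0.6; 2 to 3 N near the free edge moves it. On the seal it rests ajar at 0.03 to 0.04; the seal is a spring: about 8 to 12 N down at the lid's hole brings it to 0, a hard stop. Let go, it springs ajar again.
- lid_push (a point): Point on the lid's outer (upper when shut) face, on its middle line, 40 mm in from the free edge: a good place to push it shut with closed fingers. Lid shut, it lies 160 mm to the case's -x of the hinge line and 25 mm above it; it turns with the lid about the hinge.
- lid_hole (a point): Centre of the upper mouth of the 14 mm hole in the lid's lug, a steel plate 50 x 50 x 8 mm at the middle of the free edge. Lid shut, it is 68 mm above the table, straight above case_hole, 228 mm from the hinge line. The lid's front wall stands 28 mm behind it, up to 85 mm above the table: fingers spread along the case's y have most room.
- case_hole (a point): Centre of the upper mouth of the 14 mm through hole in the lug of the case's lower half, 60 mm above the table; axes as case.
- pin: Loose locking pin, 60 g. Origin at its tip, z along the pin towards the handle. Steel shank 10 mm across, 40 mm long, tapered tip; then a collar 32 mm across, 10 mm thick (40 to 50 mm from the tip); then a red round handle 24 mm across, 40 mm high (50 to 90 mm). Starts upright in its stand, collar resting on the stand's top.
- pin_grip (a point): Centre of the pin's red handle, 70 mm above the tip, on the pin's axis; starts 76 mm above the table. Round, 24 mm across: grasp from above at any yaw.
- pin_stand: Fixed white plastic block 70 x 70 x 46 mm with a 14 mm hole in the middle that holds the pin. It is to the left or to the right of the case. Origin at the centre of its underside.
- bowl: Loose small steel bowl, 100 mm across, 35 mm high, standing on the other side of the case from the pin stand; leave alone. Origin at the centre of its underside.
- spray: Loose white bottle with red cap and blue label, 60 mm across, 170 mm high; leave alone. Origin at the centre of its underside.
- jar: Loose glass jar with steel cap, 64 mm across, 90 mm high; leave alone. Origin at the centre of its underside.
Not all that is in view belongs to the job. Of the things shaped like the pin, the steel one is meant.

How it is judged:
On the way, in this order (a step that is already met when the one before it is completed fails the run):
1. the lid is swung down onto its seal (below 0.06 rad) (value of joint lid_angle below 0.06 rad), for 0.2 s.
2. the pin is pushed from above through both lugs (z of pin in the frame of case_hole below -0.012 m and horizontal distance between pin and case_hole below 0.007 m and value of joint lid_angle below 0.06 rad), for 0.1 s.
At the end, for the whole second after the job is handed in: Lid pressed shut (under 0.014 rad); pin upright within 0.15 rad and at rest, through both holes, tip within 7 mm of the hole's axis and 27 mm or more below the lower lug's top (32 is home); the pin presses the lid with over 3 N and the fingers hold or press the pin with over 3 N (value of joint lid_angle below 0.014 rad and z of pin in the frame of case_hole below -0.027 m and horizontal distance between pin and case_hole below 0.007 m and angle between pin's own z axis and vertical below 0.15 rad and contact force between pin and lid above 3 N and contact force between the fingers and pin above 3 N and linear speed of pin below 0.02 m/s); the arm keeps its last pose, push and grip.
It fails at once if the bowl is moved by more than 30 mm (distance of bowl from where it was at the start of the episode above 0.03 m).
It fails at once if the bottle is moved by more than 30 mm (distance of spray from where it was at the start of the episode above 0.03 m).
It fails at once if the jar is moved by more than 30 mm (distance of jar from where it was at the start of the episode above 0.03 m).
It also fails if it takes over 58 s, if anything falls off the work surface, if the arm or the gripper's body presses on something with over 40 N, if the wrist force passes 120 N, or if a joint passes its speed limit or range.

## Working session

There is one attempt and no reset: what is moved stays moved. The work goes in short steps, Python scripts to look and compute and a tool call to move; the robot and the scene stay as the last step left them, time stands still between calls to the robot, and variables do not carry over. Pictures are saved under pics/ and viewed, about 8 in all and at most 12, crops included, and the job is handed in when it is done.

Besides the shell and the picture viewer there is one more tool, called after "Request:" as name(argument=value, ...) on one line, values as JSON. apply_moves: Moves the arm, as the interface text tells. Its arguments: {"type":"object","properties":{"series":{"type":"array"},"squeeze":{"type":"number"}},"required":["series"]}

```bash
ls; mkdir -p pics; python3 - <<'E'
from workcell import manip
import cv2,numpy as np
s=manip.read_state();print({k:np.round(v,3) for k,v in s.items()})
ims=[]
for c in("side","top"):
    im=manip.camera(c);cv2.imwrite(f"pics/{c}0.png",im[:,:,::-1])
    i=manip.camera_info(c);print(c,{k:np.round(v,4).tolist() if not isinstance(v,str) else v for k,v in i.items()})
    for l in["case_hole","lid_hole","lid_push","pin","pin_grip","pin_stand","bowl","spray","jar","case","lid"]:
        print(c,l,[(np.round(d["location"],1).tolist(),round(d["p"],2)) for d in manip.place_of(l,c)[:3]])
E
```

```text
pics
{'t': np.float64(0.0), 'joint_positions': array([-1.157,  0.69 , -0.194,  1.566,  0.157,  0.903, -0.215]), 'qvel': array([-0.   , -0.001, -0.   ,  0.   , -0.   , -0.001,  0.001]), 'effort': array([-1.0000e-03, -5.3962e+01, -1.2670e+00, -1.5854e+01,  9.0000e-03,
        1.0000e-02,  0.0000e+00]), 'eef_pos': array([0.232, 0.58 , 0.252]), 'tcp_rot': array([-5.930e-01, -3.085e+00,  3.000e-03]), 'wrist_force': array([ 0.298,  0.77 , -0.237]), 'ft_torque': array([ 0.035, -0.01 ,  0.038]), 'finger_gap': np.float64(0.998)}
side {'intrinsics': [[392.6363, 0.0, 279.4876], [0.0, 392.6363, 210.8515], [0.0, 0.0, 1.0]], 'xyz': [0.4464, 0.8042, 0.6208], 'rotation': [0.0957, -1.3713, -2.6492]}
side case_hole [([334.3, 204.9], 0.67), ([249.0, 195.2], 0.64), ([197.7, 312.1], 0.51)]
side lid_hole [([272.4, 115.3], 0.9)]
side lid_push [([259.3, 139.5], 0.98), ([334.5, 204.3], 0.55)]
side pin [([253.6, 322.4], 0.86), ([303.1, 331.0], 0.7), ([298.5, 382.7], 0.65)]
side pin_grip [([253.3, 302.1], 0.92), ([305.6, 305.1], 0.75), ([303.9, 361.0], 0.56)]
side pin_stand [([302.9, 336.9], 0.87)]
side bowl [([312.3, 171.1], 0.65)]
side spray [([195.6, 311.3], 0.74)]
side jar [([247.0, 165.6], 0.65)]
side case [([288.4, 219.1], 0.83)]
side lid [([247.6, 194.5], 0.8)]
top {'intrinsics': [[498.1937, 0.0, 281.7244], [0.0, 498.1937, 203.2833], [0.0, 0.0, 1.0]], 'xyz': [0.368, 0.0538, 1.3114], 'rotation': [0.1211, -0.137, -1.569]}
top case_hole [([311.6, 256.9], 0.67)]
top lid_hole [([319.9, 177.6], 0.89)]
top lid_push [([317.8, 164.1], 0.95)]
top pin [([175.1, 246.8], 0.53), ([130.1, 249.2], 0.51), ([172.5, 204.7], 0.5)]
top pin_grip [([128.9, 248.6], 0.74), ([165.9, 247.0], 0.7), ([170.8, 203.0], 0.57)]
top pin_stand [([175.4, 246.4], 0.82)]
top bowl [([407.0, 229.8], 0.67)]
top spray []
top jar [([410.6, 150.6], 0.62)]
top case [([317.1, 210.7], 0.94), ([406.9, 232.1], 0.35)]
top lid [([313.4, 173.0], 0.57)]
```

```bash
cat > h.py <<'E'
from workcell import manip
import cv2,numpy as np
from scipy.spatial.transform import Rotation as R
from scipy.optimize import least_squares
def info(c):
    i=manip.camera_info(c); r=np.array(i["rotation"]); 
    return np.array(i["intrinsics"]),np.array(i["xyz"]),(R.from_rotvec(r).as_matrix() if r.shape==(3,) else r)
def proj(c,P):
    K,t,M=info(c); q=(np.atleast_2d(P)-t)@M; q=q*[1,-1,-1]; u=q@K.T; return u[:,:2]/u[:,2:]
def atz(c,uv,z):
    K,t,M=info(c); d=np.linalg.inv(K)@[uv[0],uv[1],1]; d=M@(d*[1,-1,-1]); return t+d*(z-t[2])/d[2]
def tri(a,b):
    return least_squares(lambda P:np.r_[proj("side",P)[0]-a,proj("top",P)[0]-b],[.6,.1,.1])
E
python3 - <<'E'
from h import *
print("tri lid_hole",tri([272.4,115.3],[319.9,177.6]).x.round(4),"push",tri([259.3,139.5],[317.8,164.1]).x.round(4))
print("case_hole",atz("top",[311.6,256.9],.06).round(4),atz("side",[334.3,204.9],.06).round(4), "case",atz("top",[317.1,210.7],0).round(4),atz("side",[288.4,219.1],0).round(4))
print("stand",atz("top",[175.4,246.4],0).round(4),atz("side",[302.9,336.9],0).round(4))
for p in([128.9,248.6],[165.9,247],[170.8,203]):print("grip top",atz("top",p,.076).round(4))
for p in([253.3,302.1],[305.6,305.1],[303.9,361]):print("grip side",atz("side",p,.076).round(4))
print(i:=None)
a=cv2.imread("pics/side0.png");b=cv2.imread("pics/top0.png")
cv2.imwrite("pics/both.png",cv2.resize(np.vstack([a,b])[:, :],None,fx=.71,fy=.71))
E
```

```text
tri lid_hole [ 0.5973 -0.0377  0.2801] push [ 0.636  -0.0395  0.2174]
case_hole [ 0.4393 -0.0336  0.06  ] [ 0.4388 -0.0289  0.06  ] case [ 0.5652 -0.054   0.    ] [ 0.5545 -0.0277  0.    ]
stand [0.471  0.3197 0.    ] [0.4718 0.3358 0.    ]
grip top [0.4598 0.4187 0.076 ]
grip top [0.4636 0.3277 0.076 ]
grip top [0.5739 0.3193 0.076 ]
grip side [0.5659 0.3349 0.076 ]
grip side [0.4721 0.3247 0.076 ]
grip side [0.4618 0.4374 0.076 ]
None
```

View pics/side0.png

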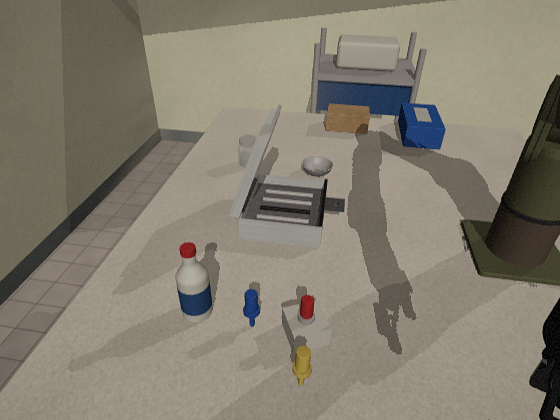

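View pics/top0.png

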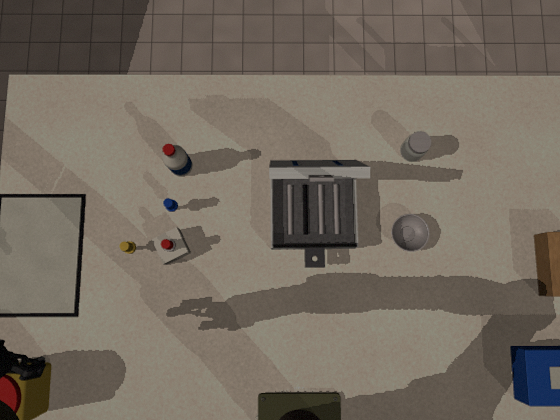

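The side view shows the open lid (258,160), the case lug (336,205), the bottle (192,285) and three pin-shaped things: blue (252,305), yellow (302,365) and red in the white stand (306,308). The red one fits the description, so I'll confirm it with a crop and measure the case yaw at the same time.

```bash
python3 - <<'E'
from h import *
a=cv2.imread("pics/side0.png")[270:390,230:340];b=cv2.imread("pics/top0.png")[225:275,265:365]
b2=cv2.imread("pics/top0.png")[225:275,120:220]
A=cv2.resize(a,(440,480),interpolation=cv2.INTER_CUBIC)
B=np.vstack([cv2.resize(x,(350,175),interpolation=cv2.INTER_CUBIC) for x in(b,b2)])
B=cv2.copyMakeBorder(B,0,130,0,0,cv2.BORDER_CONSTANT)
cv2.imwrite("pics/crop.png",np.hstack([A,B]))
for l,c in(("case","top"),("pin_stand","top")):
    m=manip.silhouettes(l,c)[0]; print(l,m["extent"],cv2.minAreaRect(np.argwhere(m["mask"])[:,::-1].astype(np.float32)))
# predicted model for yaw guesses
for y in(0,.02,-.02,.04,-.04):
    h=np.array([.439,-.032,.06]);Rz=R.from_euler('z',y).as_matrix()
    pts=[h]+[h+Rz@np.array(p) for p in([.028,.11,0],[.028,-.11,0],[.228,.11,0],[.228,-.11,0])]
    print(y,proj("top",pts).round(1).tolist(),proj("side",pts).round(1).tolist())
E
```

```text
case [267.5, 157.4, 370.5, 267.6] ((319.0, 213.0), (108.0, 100.0), 90.0)
pin_stand [152.8, 229.3, 189.6, 266.6] ((170.50001525878906, 246.00003051757812), (29.96331024169922, 31.304948806762695), 63.43495178222656)
0 [[311.0, 257.0], [267.0, 245.9], [354.6, 245.7], [267.2, 168.2], [352.5, 168.2]] [[334.3, 204.2], [319.6, 229.2], [326.4, 181.2], [235.9, 219.5], [255.9, 174.1]]
0.02 [[311.0, 257.0], [266.8, 246.8], [354.3, 244.9], [265.4, 169.1], [350.7, 167.4]] [[334.3, 204.2], [320.5, 229.4], [325.6, 181.2], [236.4, 220.7], [254.8, 174.8]]
-0.02 [[311.0, 257.0], [267.3, 245.0], [354.8, 246.6], [269.0, 167.4], [354.3, 169.0]] [[334.3, 204.2], [318.6, 228.9], [327.2, 181.1], [235.5, 218.3], [257.0, 173.4]]
0.04 [[311.0, 257.0], [266.6, 247.7], [354.0, 244.0], [263.7, 170.0], [348.9, 166.6]] [[334.3, 204.2], [321.4, 229.7], [324.8, 181.2], [236.8, 222.0], [253.7, 175.6]]
-0.04 [[311.0, 257.0], [267.5, 244.2], [355.0, 247.5], [270.8, 166.6], [356.0, 169.9]] [[334.3, 204.2], [317.7, 228.7], [328.0, 181.1], [235.2, 217.1], [258.1, 172.7]]
```

View pics/crop.png

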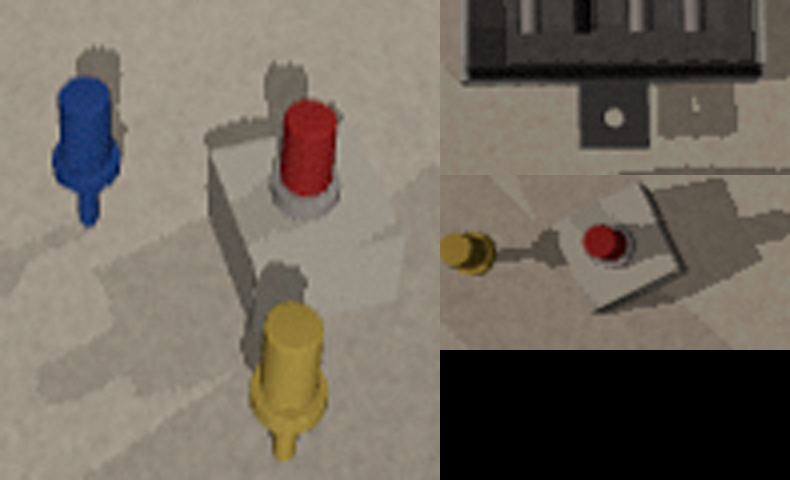

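The crop confirms the target: red handle, steel collar, in the white stand at side px (306,308). Blue and yellow are all-plastic decoys. Next I lift, turn the jaws along y and close them.

Request:
apply_moves(series=[{"claw": 1, "twist": -0.186, "dz": -40}, {"claw": 1, "twist": -0.186, "dz": -40}, {"claw": 1, "twist": -0.022, "dz": -30}])

```text
invalid input at $.series[0]: expected keys claw, dx, dy, dz, twist
```

```bash
python3 - <<'E'
from h import *
s=manip.read_state();print(s["t"],s["eef_pos"].round(4),R.from_rotvec(s["tcp_rot"]).as_matrix().round(3).tolist())
im=cv2.imread("pics/top0.png",0)[250:268,305:324].astype(float)
w=np.where(im>im.max()*.0+110,im,0); n,l,st,c=cv2.connectedComponentsWithStats((im>90).astype(np.uint8)); print(st.tolist(),c.round(2).tolist())
print(atz("top",[314.2,258.2],.06))
E
```

```text
1.3 [0.2317 0.5805 0.2533] [[-0.929, 0.371, 0.0], [0.371, 0.929, 0.0], [0.0, 0.0, -1.0]]
[[0, 0, 19, 18, 319], [7, 6, 5, 5, 22], [0, 17, 1, 1, 1]] [[9.02, 8.5], [9.09, 8.09], [0.0, 17.0]]
[ 0.43603918 -0.040025    0.06      ]
```

Request:
apply_moves(series=[{"claw": 1, "dx": 0, "dy": 0, "dz": -40, "twist": -0.186}, {"claw": 1, "dx": 0, "dy": 0, "dz": -40, "twist": -0.186}, {"claw": 1, "dx": 0, "dy": 0, "dz": -30, "twist": -0.022}])

```text
t: 1.68
eef_pos: [0.2319, 0.5807, 0.3652]
tcp_rot: [-0.025, 3.141, 0.003]
wrist_force: [-0.2, 0.1, 0.1]
finger_gap: 0.379
```

Request:
apply_moves(series=[{"claw": 1, "dx": -32, "dy": -45, "dz": 0, "twist": 0}, {"claw": 1, "dx": -32, "dy": -45, "dz": 0, "twist": 0}, {"claw": 1, "dx": -32, "dy": -45, "dz": 0, "twist": 0}, {"claw": 1, "dx": -32, "dy": -45, "dz": 0, "twist": 0}, {"claw": 1, "dx": -32, "dy": -45, "dz": 0, "twist": 0}])

```text
t: 2.3
eef_pos: [0.3959, 0.3562, 0.3635]
tcp_rot: [-0.022, 3.141, 0.0]
wrist_force: [0.7, 0.3, -0.4]
finger_gap: 0.003
```

Request:
apply_moves(series=[{"claw": 1, "dx": -32, "dy": -45, "dz": 0, "twist": 0}, {"claw": 1, "dx": -32, "dy": -45, "dz": 0, "twist": 0}, {"claw": 1, "dx": -32, "dy": -45, "dz": 0, "twist": 0}, {"claw": 1, "dx": -32, "dy": -45, "dz": 0, "twist": 0}, {"claw": 1, "dx": -32, "dy": -45, "dz": 0, "twist": 0}])

```text
t: 2.92
eef_pos: [0.559, 0.1336, 0.3635]
tcp_rot: [-0.023, 3.141, 0.001]
wrist_force: [0.2, 0.9, 0.1]
finger_gap: -0.001
```

Request:
apply_moves(series=[{"claw": 1, "dx": -32, "dy": -45, "dz": 0, "twist": 0}, {"claw": 1, "dx": -32, "dy": -45, "dz": 0, "twist": 0}, {"claw": 1, "dx": -32, "dy": -45, "dz": 0, "twist": 0}, {"claw": 1, "dx": -32, "dy": -45, "dz": 0, "twist": 0}])

```text
t: 3.42
eef_pos: [0.6894, -0.0446, 0.3633]
tcp_rot: [-0.022, 3.141, 0.0]
wrist_force: [0.7, 0.1, -1.1]
finger_gap: -0.002
```

Request:
apply_moves(series=[{"claw": 1, "dx": 0, "dy": 0, "dz": 60, "twist": 0}, {"claw": 1, "dx": 0, "dy": 5, "dz": 60, "twist": 0}, {"claw": 1, "dx": 25, "dy": 0, "dz": 0, "twist": 0}, {"claw": 1, "dx": 15, "dy": 0, "dz": 2, "twist": 0}])

```text
t: 3.92
eef_pos: [0.6471, -0.0387, 0.2398]
tcp_rot: [0.023, -3.139, -0.0]
wrist_force: [0.2, -0.2, 0.5]
finger_gap: -0.005
```

Request:
apply_moves(series=[{"claw": 1, "dx": 13, "dy": 0, "dz": 3, "twist": 0}, {"claw": 1, "dx": 13, "dy": 0, "dz": 4, "twist": 0}, {"claw": 1, "dx": 12, "dy": 0, "dz": 5, "twist": 0}])

```text
t: 4.3
eef_pos: [0.6108, -0.0391, 0.2297]
tcp_rot: [-0.022, 3.14, 0.0]
wrist_force: [0.9, -0.0, 0.9]
finger_gap: 0.003
```

```bash
python3 - <<'E'
from h import *
a=manip.camera("side");b=manip.camera("top")
cv2.imwrite("pics/p1.png",cv2.resize(np.hstack([a[60:340,150:500],b[100:380,200:440]]),None,fx=1.35,fy=1.35)[:,:,::-1])
E
```

```text
(no output)
```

View pics/p1.png

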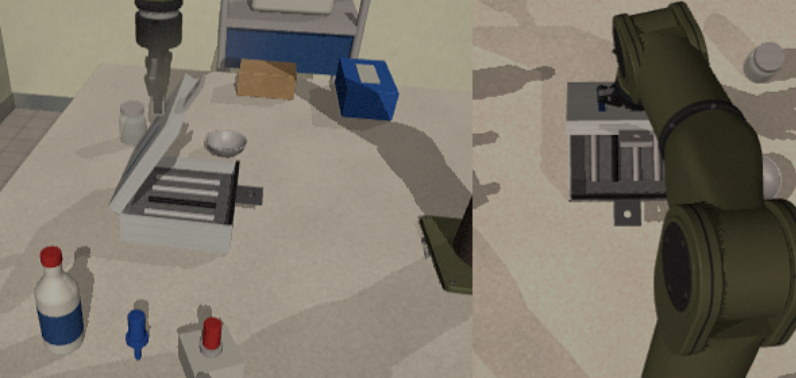

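The lid has come down to about 1.0 rad with the fingertip on its outer face at crop px (158,110). I'll continue the arc.

Request:
apply_moves(series=[{"claw": 1, "dx": 14, "dy": 0, "dz": 7, "twist": 0}, {"claw": 1, "dx": 14, "dy": 0, "dz": 9, "twist": 0}, {"claw": 1, "dx": 12.5, "dy": 0, "dz": 10, "twist": 0}, {"claw": 1, "dx": 12, "dy": 0, "dz": 11, "twist": 0}])

```text
t: 4.9
eef_pos: [0.5587, -0.0399, 0.1924]
tcp_rot: [-0.022, 3.14, 0.0]
wrist_force: [0.6, -0.3, -0.2]
finger_gap: 0.001
```

Request:
apply_moves(series=[{"claw": 1, "dx": 10, "dy": 0, "dz": 13, "twist": 0}, {"claw": 1, "dx": 10, "dy": 0, "dz": 13, "twist": 0}, {"claw": 1, "dx": 7, "dy": 0, "dz": 14, "twist": 0}, {"claw": 1, "dx": 7, "dy": 0, "dz": 14, "twist": 0}])

```text
t: 5.4
eef_pos: [0.5248, -0.0404, 0.138]
tcp_rot: [-0.022, 3.14, 0.0]
wrist_force: [0.4, 0.2, -0.7]
finger_gap: 0.002
```

Request:
apply_moves(series=[{"claw": 1, "dx": 4, "dy": 0, "dz": 11, "twist": 0}, {"claw": 1, "dx": 2, "dy": 0, "dz": 8, "twist": 0}, {"claw": 1, "dx": 0, "dy": 0, "dz": 5, "twist": 0}])

```text
t: 5.78
eef_pos: [0.5183, -0.0404, 0.1139]
tcp_rot: [-0.023, 3.141, 0.0]
wrist_force: [0.0, -0.3, 0.4]
finger_gap: 0.001
```

Request:
apply_moves(series=[{"claw": 1, "dx": 0, "dy": 0, "dz": 3, "twist": 0}, {"claw": 1, "dx": 0, "dy": 0, "dz": 3, "twist": 0}, {"claw": 1, "dx": 0, "dy": 0, "dz": 0, "twist": 0}, {"claw": 1, "dx": 0, "dy": 0, "dz": 0, "twist": 0}])

```text
t: 6.28
eef_pos: [0.518, -0.0404, 0.109]
tcp_rot: [-0.022, 3.141, -0.0]
wrist_force: [-1.9, 0.3, 6.4]
finger_gap: -0.0
```

The lid is down on the seal with about 6 N of push. I'll lift and head for the pin.

Request:
apply_moves(series=[{"claw": 1, "dx": 0, "dy": 0, "dz": -50, "twist": 0}, {"claw": 0, "dx": 0, "dy": 0, "dz": -60, "twist": 0}, {"claw": -1, "dx": 15, "dy": 50, "dz": -30, "twist": 0}, {"claw": -1, "dx": 15, "dy": 60, "dz": 0, "twist": 0}, {"claw": -1, "dx": 15, "dy": 60, "dz": 0, "twist": 0}])

```text
t: 6.9
eef_pos: [0.4708, 0.1304, 0.2493]
tcp_rot: [-0.02, 3.139, 0.002]
wrist_force: [0.8, 1.1, -0.0]
finger_gap: 0.85
```

```bash
python3 - <<'E'
from h import *
a=manip.camera("side");b=manip.camera("top")
cv2.imwrite("pics/side2.png",a[:,:,::-1]);cv2.imwrite("pics/top2.png",b[:,:,::-1])
for c in("side","top"):
    for l in["lid_hole","pin_grip"]:
        for d in manip.place_of(l,c)[:3]: print(c,l,np.round(d["location"],1),round(d["p"],2),atz(c,d["location"],.074 if l=="lid_hole" else .076).round(4))
for c,im in(("side",a),("top",b)):
    r,g,bl=[im[...,k].astype(int) for k in range(3)]
    m=((r>90)&(g<r*.35)&(bl<r*.35)).astype(np.uint8);n,l,st,ce=cv2.connectedComponentsWithStats(m)
    print([(st[i].tolist(),ce[i].round(2).tolist(),atz(c,ce[i],.076).round(4).tolist()) for i in range(1,n) if st[i,4]>25])
A=cv2.resize(a[150:260,200:380],(540,330),interpolation=cv2.INTER_CUBIC);B=cv2.resize(b[190:290,250:380],(260*1,200),interpolation=cv2.INTER_CUBIC)
B=cv2.copyMakeBorder(B,0,130,0,0,cv2.BORDER_CONSTANT)
cv2.imwrite("pics/c2.png",np.hstack([A,B])[:,:,::-1]);print(manip.read_state()["eef_pos"])
E
```

```text
side lid_hole [334.1 195.7] 0.77 [ 0.4418 -0.0499  0.074 ]
side pin_grip [303.  357.5] 0.95 [0.4639 0.4315 0.076 ]
side pin_grip [251.5 300.4] 0.82 [0.5699 0.3316 0.076 ]
side pin_grip [308.5 308.5] 0.7 [0.4661 0.3316 0.076 ]
top lid_hole [315.8 260. ] 0.6 [ 0.4308 -0.0429  0.074 ]
top pin_grip [165.6 247.1] 0.71 [0.4634 0.3284 0.076 ]
top pin_grip [170.7 205.4] 0.65 [0.5678 0.3193 0.076 ]
top pin_grip [129.6 244.8] 0.45 [0.4692 0.4174 0.076 ]
[([180, 243, 15, 15, 189], [187.15, 249.88], [0.7333, 0.2211, 0.076]), ([301, 295, 13, 24, 249], [306.87, 306.45], [0.4695, 0.3274, 0.076])]
[([163, 144, 11, 11, 86], [167.9, 148.81], [0.7142, 0.3313, 0.076]), ([162, 240, 8, 8, 54], [165.15, 243.5], [0.4723, 0.3298, 0.076]), ([0, 376, 17, 44, 579], [6.59, 398.49], [0.1089, 0.6885, 0.076])]
[0.4709897  0.12755913 0.24827328]
```

View pics/c2.png

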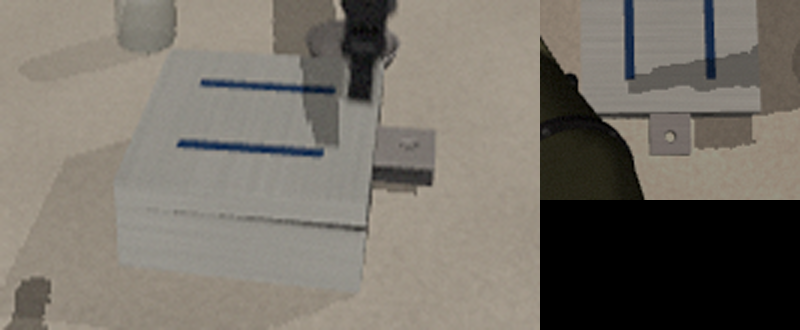

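The lid rests nearly flat on the case and its hole shows at side px (336,198). The pin is at about (0.470, 0.327).

Request:
apply_moves(series=[{"claw": -1, "dx": -1, "dy": 50, "dz": 0, "twist": 0}, {"claw": -1, "dx": -1, "dy": 50, "dz": 0, "twist": 0}, {"claw": -1, "dx": 0, "dy": 50, "dz": 0, "twist": 0}, {"claw": -1, "dx": 0, "dy": 49, "dz": 0, "twist": 0}, {"claw": -1, "dx": 0, "dy": 0, "dz": 50, "twist": 0}])

```text
t: 7.82
eef_pos: [0.4724, 0.3339, 0.2007]
tcp_rot: [-0.026, 3.134, 0.016]
wrist_force: [-0.5, -0.3, -0.5]
finger_gap: 1.002
```

```bash
python3 - <<'E'
from h import *
s=manip.read_state();print(s["eef_pos"].round(4))
a=cv2.imread("pics/side2.png",0);b=cv2.imread("pics/top2.png",0)
print(a[190:206,326:346]);print(b[252:270,306:326])
for z in(.06,.068,.076): print(z,atz("side",[335.7,198],z).round(4),atz("top",[314.1,258.1],z).round(4))
E
```

```text
[0.4724 0.3339 0.2007]
[[ 95 156 149 149 147 149 149 151 149 148 147 147 143 145 143 147 147 150
  145 150]
 [116 146 147 151 152 149 148 151 153 149 149 148 147 144 147 145 146 150
  150 151]
 [117 126 129 131 130 131 129 137 136 137 134 135 140 139 141 144 142 143
  145 150]
 [115 117 115 119 118 118 116 124 122 120 118 122 121 122 126 126 128 124
  126 140]
 [119 118 117 122 118 120 120 119 121 117 118 118 116 118 114 112 119 118
  114 137]
 [117 118 120 116 116 121 122 120 117 116 115 122 121 117 118 120 120 115
  118 141]
 [117 119 119 117 120 118 120 122 133 132 132 128 125 119 118 117 120 117
  116 143]
 [120 118 116 118 118 119 121 115 118 128 128 118 104 108 118 119 118 117
  117 143]
 [121 120 119 118 120 120 122  94 109 111 109 113  85 100 117 118 118 116
  116 143]
 [120 120 119 123 117 119 121 115 118  97  96 102 109 113 117 117 117 115
  115 143]
 [119 122 117 119 122 119 117 119 117 110 115 111 117 120 119 118 117 117
  117 143]
 [120 118 119 120 119 119 116 122 119 120 120 122 116 119 117 117 119 118
  118 143]
 [122 122 119 117 116 120 122 117 118 116 117 119 114 119
[... 1287 characters left out ...]
1 109
  108 124]
 [106 109 108 108 111 110 108 110 109 109 109 108 109 108 108 109 109 111
  106 124]
 [106 109 109 108 109 108 108 109 109 107 109 109 106 108 109 108 109 108
  104 122]
 [107 106 105 104 106 106 105 105 106 104 105 103 105 106 103 102 104 104
  105 127]
 [101 101 102 102 100  99  99 101 101  95  93  94  94  91  87  82  85  83
   99 136]
 [146 147 148 151 146 144 143 146 146 146 145 143 141 141 144 145 146 145
  145 144]
 [144 145 147 145 143 143 140 142 145 143 141 139 137 140 140 141 141 138
  139 141]]
0.06 [ 0.437  -0.0615  0.06  ] [ 0.4363 -0.0398  0.06  ]
0.068 [ 0.4371 -0.0492  0.068 ] [ 0.4359 -0.0392  0.068 ]
0.076 [ 0.4373 -0.0368  0.076 ] [ 0.4354 -0.0386  0.076 ]
```

Request:
apply_moves(series=[{"claw": -1, "dx": 0, "dy": 0, "dz": 30, "twist": 0}, {"claw": -1, "dx": 0, "dy": 0, "dz": 0, "twist": 0}])

```text
t: 8.07
eef_pos: [0.4697, 0.3249, 0.1662]
tcp_rot: [0.018, -3.138, 0.007]
wrist_force: [0.1, -0.4, 0.0]
finger_gap: 0.998
```

Request:
apply_moves(series=[{"claw": -1, "dx": 0, "dy": 0, "dz": 40, "twist": 0}, {"claw": -1, "dx": 0, "dy": 0, "dz": 30, "twist": 0}, {"claw": -1, "dx": 0, "dy": 0, "dz": 14, "twist": 0}, {"claw": -1, "dx": 0, "dy": 0, "dz": 0, "twist": 0}])

```text
t: 8.57
eef_pos: [0.4705, 0.3275, 0.0847]
tcp_rot: [-0.021, 3.141, -0.0]
wrist_force: [0.6, -0.4, 0.2]
finger_gap: 1.004
```

```bash
python3 - <<'E'
from h import *
a=manip.camera("side")
cv2.imwrite("pics/s3.png",cv2.resize(a[230:390,220:400],None,fx=3,fy=3,interpolation=cv2.INTER_CUBIC)[:,:,::-1]);print(manip.read_state()["eef_pos"])
E
```

```text
[0.47077144 0.3279375  0.08531723]
```

View pics/s3.png

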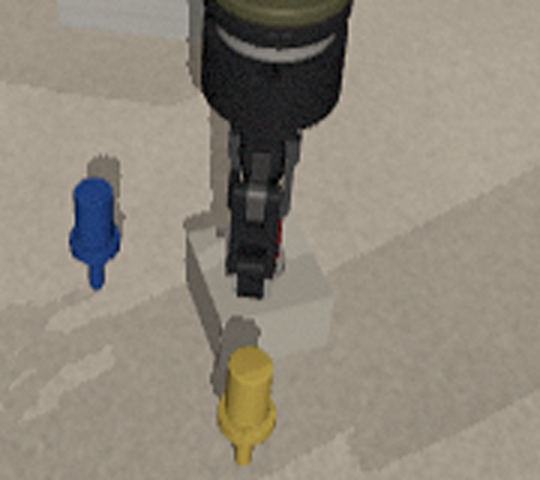

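Both fingers straddle the red handle (crop px 265,240), well centred. I'll close on it.

Request:
apply_moves(series=[{"claw": 1, "dx": 0, "dy": 0, "dz": 0, "twist": 0}, {"claw": 1, "dx": 0, "dy": 0, "dz": 0, "twist": 0}, {"claw": 1, "dx": 0, "dy": 0, "dz": 0, "twist": 0}, {"claw": 1, "dx": 0, "dy": 0, "dz": 0, "twist": 0}, {"claw": 1, "dx": 0, "dy": 0, "dz": 0, "twist": 0}], squeeze=60)

```text
t: 9.25
eef_pos: [0.47, 0.328, 0.0848]
tcp_rot: [-0.022, 3.141, 0.001]
wrist_force: [-0.7, -0.5, 5.0]
finger_gap: 0.264
```

Request:
apply_moves(series=[{"claw": 1, "dx": 0, "dy": 0, "dz": -25, "twist": 0}, {"claw": 1, "dx": 0, "dy": 0, "dz": -40, "twist": 0}, {"claw": 1, "dx": 0, "dy": 0, "dz": -40, "twist": 0}, {"claw": 1, "dx": 0, "dy": 0, "dz": -20, "twist": 0}, {"claw": 1, "dx": 0, "dy": 0, "dz": 0, "twist": 0}])

```text
t: 9.88
eef_pos: [0.4705, 0.3284, 0.2105]
tcp_rot: [-0.022, 3.139, 0.003]
wrist_force: [-0.5, 0.6, -1.4]
finger_gap: 0.265
```

```bash
python3 - <<'E'
from h import *
a=manip.camera("side");b=manip.camera("top")
cv2.imwrite("pics/s4.png",cv2.resize(np.hstack([a[130:350,220:400],b[180:400,100:280]]),None,fx=2,fy=2,interpolation=cv2.INTER_CUBIC)[:,:,::-1])
s=manip.read_state();print(s["eef_pos"],s["tcp_rot"],s["finger_gap"])
for l in("pin","pin_grip"):
  for d in manip.place_of(l,"side")[:4]: print(l,np.round(d["location"],1),round(d["p"],2))
e=s["eef_pos"];print("pred tip",proj("side",e+[0,0,-.079]),"grip",proj("side",e+[0,0,-.009]),"collar",proj("side",e+[0,0,-.034]))
E
```

```text
[0.46931702 0.3273775  0.20839198] [ 2.24106755e-02 -3.14032326e+00  1.59452008e-03] 0.26079061182028607
pin [250.5 321.9] 0.92
pin [307.8 286.9] 0.74
pin_grip [306.  359.8] 0.86
pin_grip [308.3 251.1] 0.57
pred tip [[308.72066301 285.3665379 ]] grip [[311.26195365 254.61033541]] collar [[310.31774335 266.03772701]]
```

View pics/s4.png

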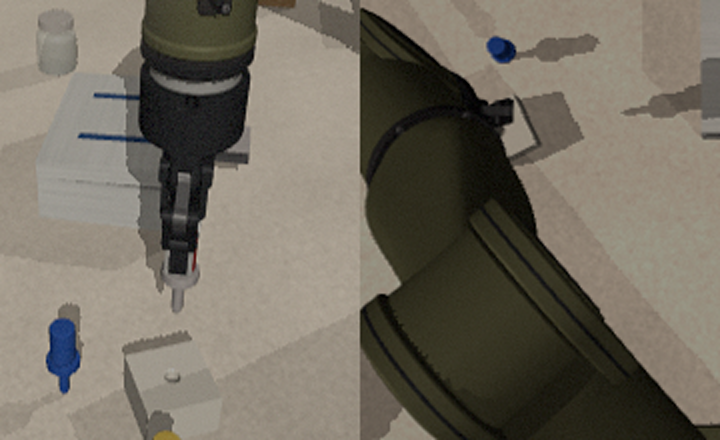

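The pin is held upright. Its tip is at side px (309,285), matching the kinematic prediction (308.7,285.4). Next I carry it over the hole.

Request:
apply_moves(series=[{"claw": 1, "dx": 5, "dy": -30, "dz": 0, "twist": 0}, {"claw": 1, "dx": 5, "dy": -50, "dz": 0, "twist": 0}, {"claw": 1, "dx": 5, "dy": -55, "dz": 0, "twist": 0}, {"claw": 1, "dx": 5, "dy": -55, "dz": 0, "twist": 0}, {"claw": 1, "dx": 5, "dy": -55, "dz": 0, "twist": 0}])

```text
t: 10.7
eef_pos: [0.4476, 0.0808, 0.2084]
tcp_rot: [0.023, -3.14, 0.001]
wrist_force: [1.0, -1.3, -0.6]
finger_gap: 0.264
```

Request:
apply_moves(series=[{"claw": 1, "dx": 5, "dy": -50, "dz": 0, "twist": 0}, {"claw": 1, "dx": 4, "dy": -42, "dz": 0, "twist": 0}, {"claw": 1, "dx": 4, "dy": -30, "dz": 10, "twist": 0}, {"claw": 1, "dx": 0, "dy": 0, "dz": 20, "twist": 0}, {"claw": 1, "dx": 0, "dy": 0, "dz": 0, "twist": 0}])

```text
t: 11.32
eef_pos: [0.4358, -0.0399, 0.1778]
tcp_rot: [0.022, -3.137, -0.0]
wrist_force: [1.0, 0.2, -0.5]
finger_gap: 0.262
```

```bash
python3 - <<'E'
from h import *
a=manip.camera("side");b=manip.camera("top")
cv2.imwrite("pics/s5.png",cv2.resize(np.hstack([a[120:240,250:400],b[190:310,260:370]]),None,fx=3,fy=3,interpolation=cv2.INTER_CUBIC)[:,:,::-1])
s=manip.read_state();e=s["eef_pos"];print(e,s["tcp_rot"])
for l in("pin","lid_hole","case_hole"):
  for d in manip.place_of(l,"side")[:2]: print(l,np.round(d["location"],1),round(d["p"],2))
print("pred tip",proj("side",e+[0,0,-.079]),"hole",proj("side",[.4367,-.0395,.075]))
E
```

```text
[ 0.4369202  -0.03907413  0.17905914] [ 2.39586630e-02 -3.14050092e+00 -7.72404515e-04]
pin [296.2 381.8] 0.83
pin [252.7 324.7] 0.8
lid_hole [332.5 198. ] 0.95
case_hole [335.9 206.4] 0.6
pred tip [[336.83458794 189.47847169]] hole [[335.94328808 197.78351258]]
```

View pics/s5.png

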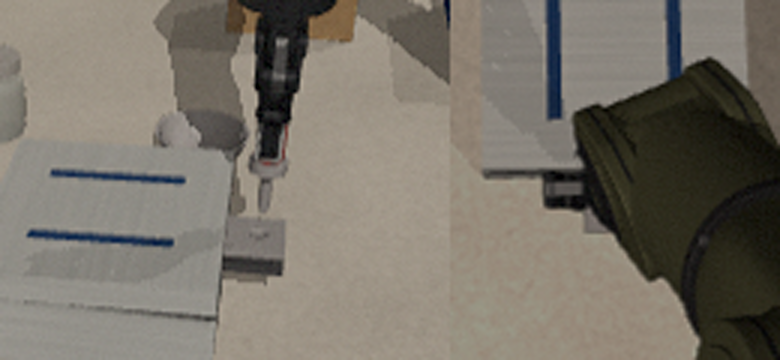

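Tip at side px (338,190), hole mouth at (337,198), so they line up to within about 1–2 mm. I'll descend gently.

Request:
apply_moves(series=[{"claw": 1, "dx": -1, "dy": 0, "dz": 10, "twist": 0}, {"claw": 1, "dx": 0, "dy": 0, "dz": 8, "twist": 0}, {"claw": 1, "dx": 0, "dy": 0, "dz": 6, "twist": 0}, {"claw": 1, "dx": 0, "dy": 0, "dz": 3, "twist": 0}, {"claw": 1, "dx": 0, "dy": 0, "dz": 0, "twist": 0}])

```text
t: 12.2
eef_pos: [0.4379, -0.0396, 0.152]
tcp_rot: [0.023, -3.141, -0.0]
wrist_force: [0.5, -0.5, -0.2]
finger_gap: 0.267
```

Request:
apply_moves(series=[{"claw": 1, "dx": 0, "dy": 0, "dz": 3, "twist": 0}, {"claw": 1, "dx": 0, "dy": 0, "dz": 3, "twist": 0}, {"claw": 1, "dx": 0, "dy": 0, "dz": 3, "twist": 0}, {"claw": 1, "dx": 0, "dy": 0, "dz": 0, "twist": 0}])

```text
t: 12.7
eef_pos: [0.4379, -0.0396, 0.1431]
tcp_rot: [0.022, -3.141, -0.0]
wrist_force: [-1.6, 0.6, -0.7]
finger_gap: 0.265
```

Request:
apply_moves(series=[{"claw": 1, "dx": 1, "dy": 0, "dz": 3, "twist": 0}, {"claw": 1, "dx": 0, "dy": 0, "dz": 3, "twist": 0}, {"claw": 1, "dx": 0, "dy": 0, "dz": 3, "twist": 0}, {"claw": 1, "dx": 0, "dy": 0, "dz": 0, "twist": 0}])

```text
t: 13.2
eef_pos: [0.437, -0.0396, 0.134]
tcp_rot: [0.022, -3.141, -0.0]
wrist_force: [0.2, -0.7, -0.5]
finger_gap: 0.262
```

Request:
apply_moves(series=[{"claw": 1, "dx": 0, "dy": 0, "dz": 4, "twist": 0}, {"claw": 1, "dx": 0, "dy": 0, "dz": 4, "twist": 0}, {"claw": 1, "dx": 0, "dy": 0, "dz": 4, "twist": 0}, {"claw": 1, "dx": 0, "dy": 0, "dz": 4, "twist": 0}, {"claw": 1, "dx": 0, "dy": 0, "dz": 0, "twist": 0}])

```text
t: 13.82
eef_pos: [0.4368, -0.0396, 0.1179]
tcp_rot: [0.023, -3.141, 0.0]
wrist_force: [-1.0, 0.1, 0.3]
finger_gap: 0.268
```

Request:
apply_moves(series=[{"claw": 1, "dx": 0, "dy": 0, "dz": 3, "twist": 0}, {"claw": 1, "dx": 0, "dy": 0, "dz": 3, "twist": 0}, {"claw": 1, "dx": 0, "dy": 0, "dz": 2, "twist": 0}, {"claw": 1, "dx": 0, "dy": 0, "dz": 2, "twist": 0}, {"claw": 1, "dx": 0, "dy": 0, "dz": 0, "twist": 0}])

```text
t: 14.45
eef_pos: [0.437, -0.0396, 0.1084]
tcp_rot: [-0.022, 3.141, -0.0]
wrist_force: [-0.2, -0.1, 4.7]
finger_gap: 0.264
```

Request:
apply_moves(series=[{"claw": 1, "dx": 0, "dy": 0, "dz": 1, "twist": 0}, {"claw": 1, "dx": 0, "dy": 0, "dz": 1, "twist": 0}, {"claw": 1, "dx": 0, "dy": 0, "dz": 1, "twist": 0}, {"claw": 1, "dx": 0, "dy": 0, "dz": 0, "twist": 0}, {"claw": 1, "dx": 0, "dy": 0, "dz": 0, "twist": 0}])

```text
t: 15.08
eef_pos: [0.4368, -0.0396, 0.1065]
tcp_rot: [-0.022, 3.141, -0.001]
wrist_force: [-3.1, 1.7, 19.1]
finger_gap: 0.266
```

```bash
python3 - <<'E'
from h import *
a=manip.camera("side");b=manip.camera("top")
cv2.imwrite("pics/s6.png",cv2.resize(a[120:270,220:400],None,fx=4,fy=4,interpolation=cv2.INTER_CUBIC)[:,:,::-1])
s=manip.read_state();e=s["eef_pos"];print(e,s["tcp_rot"],s["wrist_force"],s["ft_torque"])
print("tip/collar bottom/lughole pred",proj("side",[e+[0,0,-.079],e+[0,0,-.039],[.4367,-.0395,.068]]))
E
```

```text
[ 0.43677477 -0.03968026  0.10653956] [-2.25303158e-02  3.14056606e+00 -6.87495078e-04] [-2.58097539  0.5985074  21.0036142 ] [ 0.19820091  0.64458635 -0.02583632]
tip/collar bottom/lughole pred [[334.12295628 212.97022909]
 [335.62875361 200.19111893]
 [335.67227945 200.08239476]]
```

View pics/s6.png

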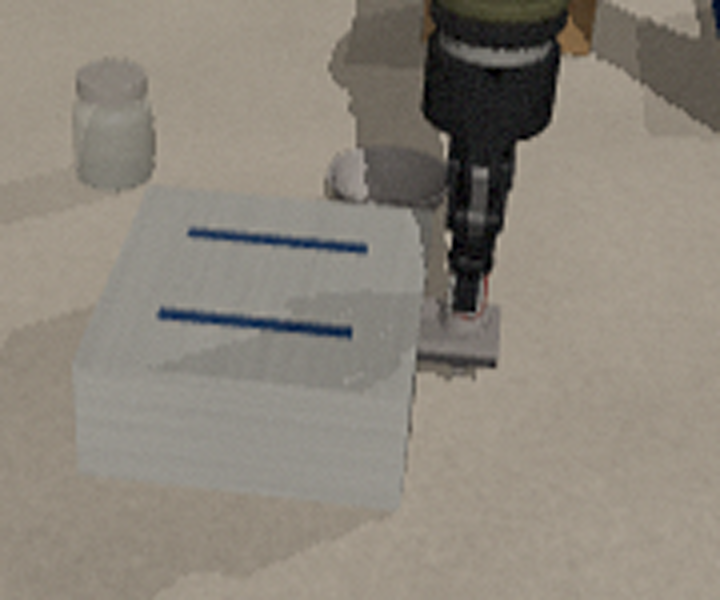

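The lid gap is closed and the collar sits on the lug (crop px 465,318) with 21 N of push. The collar underside works out at z ≈ 0.0675 m, against 0.068 m for home. I'll hand it in.

```bash
python3 -c "
from workcell import manip
print(manip.sign_off()); s=manip.read_state(); print(s['t'],s['wrist_force'],s['eef_pos'])"
```

```text
the job is handed in; nothing more can be done
None
the job is handed in; nothing more can be done
```

I swung the lid shut with closed fingers, then took the red-handled steel pin from its stand; the blue and yellow look-alikes were left alone. I pushed the pin through both lugs until its collar sat on the lid's lug. I handed the job in at about 15 s, still gripping the pin (60 N squeeze) and pressing down; no verdict was reported.

- **Press:** the last reading showed about 21 N downward, more than the 8–12 N the seal needs. The force climbed steeply over the last 2 mm, as at a hard stop.
- **Pin depth:** the collar underside worked out at z ≈ 0.0675 m, against 0.068 m for home. This assumes the pin had not slipped in the grip.
- **Lid:** the last side picture shows no gap between lid and case. I judged the lid angle from that picture and the force; it was not measured.
- **Other objects:** the jar and bowl appear in place in the last picture. The bottle was not in that crop, and no move came near it after my last view of it.
- **Disagreements:** the networks' hole positions were up to about 1 cm off what I measured in the pictures, so I used my own. A 1.6 N sideways force during insertion went away after a 1 mm correction, but about 3 N sideways remained at the end. The state could not be read after hand-in.

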